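# Fit the matching carrier plate to the lab shaker and set its speed lever

## Robot

A 6-joint arm with a two-finger parallel gripper is mounted at the origin on the work surface. World frame = base frame: x ahead of the robot, y to its left, z up, the work surface at z = 0. Lengths are in mm, angles in rad, forces in N, time in s.
With the tool pointing down it reaches from about 375 to 975 mm from the base axis. Payload 3.8 kg.
Tool frame: the origin (TCP) lies at the very end of the fingers, on their centre line; the grasp point (between the pads) lies 19 mm behind it; x points along the fingers, y is the direction in which the jaws open and shut, and the axes are right-handed (so a half turn about x gives the same grasp; the last joint's range is limited). The gripper opens to 85 mm and grips with 20 to 120 N. Pads are 22 mm wide; open, the fingers measure 114 mm over their backs; the gripper's body (76 mm by 85 mm) begins 54 mm behind the grasp point. The pads swing forward as they close: fully open they stand 13 mm farther back than shut.
Start: joints at [1.207, 0.264, 1.604, -0, 1.274, -0.037], TCP at [216.682, 639.271, 231.28] pointing down, gripper open.
Joint ranges: [-2.63, 2.63], [-0.94, 2.18], [0.31, 2.57], [-1.31, 4.45], [0, 2.66], [-2.55, 2.55]. Speed limits (rad/s): [2.57, 2.57, 3.14, 3.14, 3.14, 3.14].

## Interface

Orientations are given as a unit quaternion [w, x, y, z].
In Python, from rig import sense, capture, camera_model, job_done gives the robot as it stands.
- The arm moves only by the tool jog_arm, never from a script. Its argument "steps" is a list that holds one entry, the list of rows, each a list of 6 numbers: the shift along the world's x, y, z in cm, then the turn, a rotation vector about the world's x, y, z in rad. In form: [[[dx, dy, dz, ax, ay, az], ...]]. A call has 1 to 8 rows; each row shifts and turns the commanded pose from where the row before left it; what a row does not reach is not made up. A row lasts 1/8 s, in which the tool goes at most 62.5 mm and 10.7 degrees, less where a joint would pass 70% of its speed; a pose out of reach is approached as far as the arm can. A call is refused whole if a number of a shift passes 6.25 or a number of a turn 0.188, either way. A call with a gripper value outside its range is refused whole. "claw" is the closure in counts, from 0 (fully open) to 255 (shut), set as the call begins (left out, the last holds). The fingers move at their own pace and stop on an object; "force" is the grip in N (left out, the last holds). Time passes only in rows, so rows that do not move let the fingers close. It gives the time, the measured TCP pose, the force and the opening at its end, in the units of the state.
- sense(): the state, without advancing time (a new reading comes with each control period).
- capture(name): name is "scene" or "top"; returns the picture (480x640x3 uint8, red, green, blue); there is no depth.
- camera_model(name): a dict with "fx", "fy", "cx", "cy" (pixels), "xyz" and "orientation" of the camera in the world. Camera axes: x right, y up, looking along -z (the intrinsics and any distortion apply to the point x, -y, -z); pixel columns grow to the right and rows downward; lengths in mm; the calibration is good to about 2 mm. A picture is of the moment at which its call begins. camera_model takes no time and is no camera call.
- job_done(): hands the job in, once; it reports no verdict.
The state is a dict: "time_s": time; "joint_pos": joint angles; "qd": joint speeds; "joint_torque": joint torques, N m; "tool_pos": TCP position; "eef_rot": TCP orientation; "ft_force": force on the tool from outside, world axes, zero at the start; "ft_torque": the same for the moment, N m; "width": finger opening in mm.
Only numpy, scipy, OpenCV 4.12 (cv2) and the standard library are available. Lean on these libraries where they do the work, as an engineer would, in place of code of your own. Each camera call takes 0.05 s, during which the arm holds its last target.

## Task

Find the carrier plate whose two holes match the dowel pins on the shaker's platform, trying the plates on the pins if need be, and seat it gently, fully down over both pins, with the other two plates lying flat on the bench. Let go of it, and then set the shaker's speed lever to half speed, straight up, and let go. Leave the jar, the beaker and the wash bottle where they stand.

Things in the scene. Friction and masses are not known exactly. Their poses are not given: they have to be found in the camera images.
- carrier_a: one of three like carrier plates, about 0.4 kg: metal plate 160 (x) x 96 (y) x 10 mm, flat on the bench; grey upright handle in its middle, 70 mm long along x, 16 mm thick, top 60 mm above the underside. Origin: centre of the underside, z up. Two 17 mm holes at (+h, +28) and (-h, -28) mm; h differs by 15 mm or more between plates; one plate fits the pins, which is not told
- carrier_b: one of three like carrier plates, about 0.4 kg: metal plate 160 (x) x 96 (y) x 10 mm, flat on the bench; grey upright handle in its middle, 70 mm long along x, 16 mm thick, top 60 mm above the underside. Origin: centre of the underside, z up. Two locating holes as on the others. Two 26 mm wide vial sockets, 24 mm high over the underside, at (+50, -25), (-50, +25) mm
- carrier_c: one of three like carrier plates, about 0.4 kg: metal plate 160 (x) x 96 (y) x 10 mm, flat on the bench; grey upright handle in its middle, 70 mm long along x, 16 mm thick, top 60 mm above the underside. Origin: centre of the underside, z up. Holes and sockets as on the others, but for h. A plate is the same after a half turn about z
- shaker: lab shaker fixed to the bench: white housing 220 (x) x 260 (y) mm, top 61 mm above the bench; dark platform 180 (x) x 120 (y) mm on it, centred 50 mm to -y of the origin, its flat top 75 mm above the bench; speed lever on the +y side. Origin: at bench level, 10 mm to -y of the housing's middle; z up
- shaker_seat (a point): centre of the platform's top, midway between two upright 14 mm dowel pins, 18 mm high (top 7 mm tapered), on the diagonal through +x+y and -x-y, as the plates' holes. The matching plate seats with its origin here, its x along this x (either way round); a wrong plate rests on the pins, 18 mm higher. Axes as the shaker's
- speed_lever (a joint): angle of the speed lever in rad: 0 = stop, leaning 40 degrees (0.7 rad) to the shaker's -x; 0.7 = half speed, straight up; 1.4 = full, leaning 40 degrees to +x. It starts near stop and stays where it is left (needs about 1 N at the knob)
- lever_knob (a point): centre of the lever's black ball knob, 28 mm in diameter, 85 mm from the lever's pivot, on a 10 mm round rod
- lever_pivot (a point): the lever's pivot, 85 mm above the bench, 140 mm to the shaker's +y from the centre of the platform; the lever swings about the shaker's y axis through this point, in its x-z plane. The brackets beside it reach 97 mm above the bench
- jar: capped glass jar, 76 mm wide, 85 mm high, bystander. Origin: centre of its underside
- beaker: clear plastic beaker, 64 mm wide, 75 mm high, bystander. Origin: centre of its underside
- wash_bottle: white plastic bottle with a red cap, 66 mm wide, 150 mm high, bystander. Origin: centre of its underside
Mind the look-alikes: they are no part of the job. Leave any green or pink look-alike of the carrier_c alone.

How it is judged:
By the outcome, as a careful person would: the job done as asked, in the order asked, and still so for the second after the job is handed in, with the robot touching nothing.
It also fails if it takes over 72 s, if anything falls off the work surface, if the arm or the gripper's body presses on something with over 40 N, if the wrist force passes 120 N, or if a joint passes its speed limit or range.

## Working session

There is one attempt and no reset: what is moved stays moved. The work goes in short steps, Python scripts to look and compute and a tool call to move; the robot and the scene stay as the last step left them, time stands still between calls to the robot, and variables do not carry over. Pictures are saved under pics/ and viewed, and the job is handed in when it is done.

Besides the shell and the picture viewer there is one more tool, called after "Request:" as name([rows], argument=value, ...), one row to a line, values as JSON. jog_arm: Moves the arm, as the interface text tells. Its arguments: {"type":"object","properties":{"steps":{"type":"array"},"claw":{"type":"number"},"force":{"type":"number"}},"required":["steps"]}

```bash
mkdir -p pics; ls
python3 - <<'E'
from rig import sense,capture,camera_model
import cv2
for n in("scene","top"):
    cv2.imwrite(f"pics/{n}0.png",capture(n)[:,:,::-1]); print(camera_model(n))
print(sense())
E
```

```text
pics
{'fx': 596.9362213563545, 'fy': 596.9362213563545, 'cx': 317.5685207526912, 'cy': 239.94381875143648, 'xyz': array([1384.45485125,   98.71998703, 1443.4988667 ]), 'orientation': array([0.59363462, 0.18745034, 0.23452042, 0.74663276])}
{'fx': 491.06204541582787, 'fy': 491.06204541582787, 'cx': 317.99813068129293, 'cy': 243.3818740680531, 'xyz': array([ 236.99288963,  -93.92290632, 1366.27342238]), 'orientation': array([-0.66975614, -0.07399112,  0.07763596,  0.73479568])}
{'time_s': 0.1, 'joint_pos': array([ 1.20708950e+00,  2.64686745e-01,  1.60525824e+00,  2.32148897e-06,
        1.27368986e+00, -3.68698985e-02]), 'qd': array([-0.00025619,  0.00022668, -0.00333241,  0.00124646, -0.00100378,
       -0.00039865]), 'joint_torque': array([ 9.61973200e-06, -5.16707468e+01, -3.68587661e+01, -1.00118532e-04,
        6.43140200e-03,  2.97309850e-05]), 'tool_pos': array([216.45269506, 638.65034892, 230.06926828]), 'eef_rot': array([ 0.6975411 ,  0.11433341,  0.69782994, -0.11574828]), 'ft_force': array([-0.13595557, -0.11844875,  0.57154669]), 'ft_torque': array([-0.02787542,  0.01998451,  0.04321625]), 'width': 84.89800942296725}
```

View pics/scene0.png

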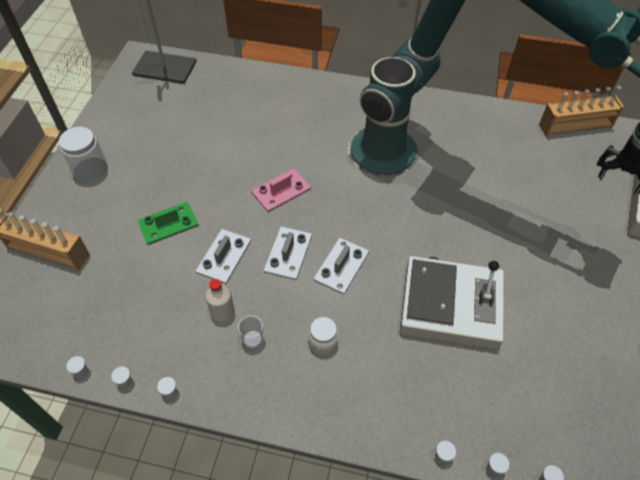

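View pics/top0.png

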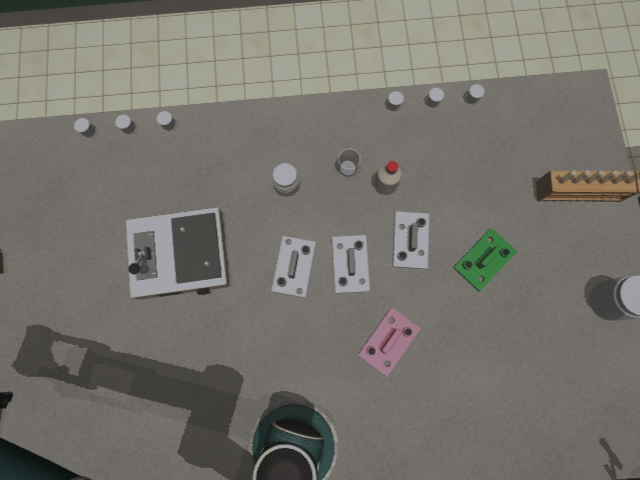

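Candidates in the top view: white plates at (294,266), (351,264) and (411,240), which are the real ones. The look-alikes, which I leave alone, are green (485,260) and pink (390,342). Next I crop in close.

```bash
cat > h.py <<'E'
import numpy as np,cv2
from scipy.spatial.transform import Rotation as R
from rig import *
def ray(n,u,v):
    c=camera_model(n);q=c["orientation"];r=R.from_quat([q[1],q[2],q[3],q[0]])
    d=r.apply([(u-c["cx"])/c["fx"],-(v-c["cy"])/c["fy"],-1.]);return np.array(c["xyz"]),d
def onz(n,u,v,z):
    o,d=ray(n,u,v);return o+d*(z-o[2])/d[2]
def proj(n,p):
    c=camera_model(n);q=c["orientation"];r=R.from_quat([q[1],q[2],q[3],q[0]])
    x=r.inv().apply(np.array(p)-c["xyz"]);return np.array([c["cx"]-c["fx"]*x[0]/x[2],c["cy"]+c["fy"]*x[1]/x[2]])
def tri(a,b):
    (o1,d1),(o2,d2)=ray("top",*a),ray("scene",*b)
    A=np.stack([d1,-d2],1);t=np.linalg.lstsq(A,o2-o1,rcond=None)[0]
    p,q=o1+d1*t[0],o2+d2*t[1];return (p+q)/2,np.linalg.norm(p-q)
E
python3 - <<'E'
import cv2
i=cv2.imread("pics/top0.png")
c=i[200:304,265:440];cv2.imwrite("pics/t_pl.png",cv2.resize(c,None,fx=4.5,fy=4.5,interpolation=cv2.INTER_CUBIC))
c=i[200:304,120:234];cv2.imwrite("pics/t_sh.png",cv2.resize(c,None,fx=5,fy=5,interpolation=cv2.INTER_CUBIC))
i=cv2.imread("pics/scene0.png")
c=i[220:300,190:375];cv2.imwrite("pics/s_pl.png",cv2.resize(c,None,fx=4.3,fy=4.3,interpolation=cv2.INTER_CUBIC))
c=i[245:355,395:510];cv2.imwrite("pics/s_sh.png",cv2.resize(c,None,fx=5,fy=5,interpolation=cv2.INTER_CUBIC))
E
```

```text
(no output)
```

View pics/t_pl.png

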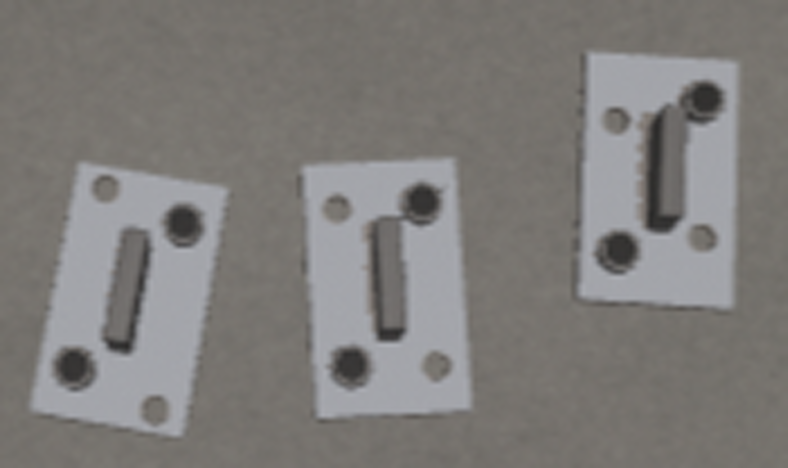

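View pics/t_sh.png

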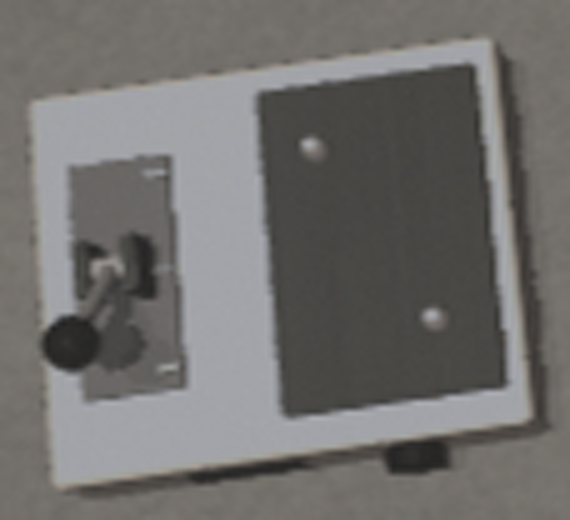

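View pics/s_pl.png

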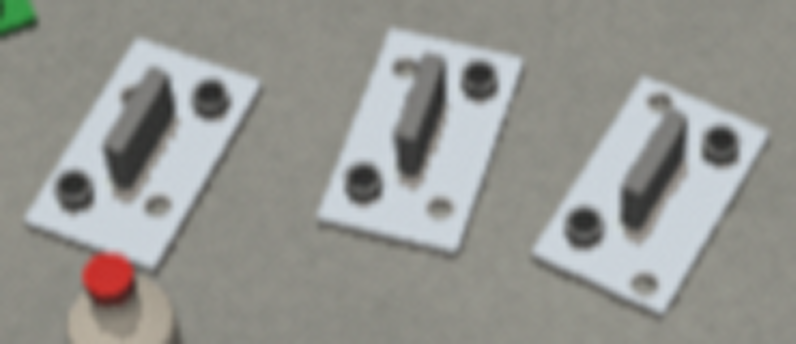

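View pics/s_sh.png

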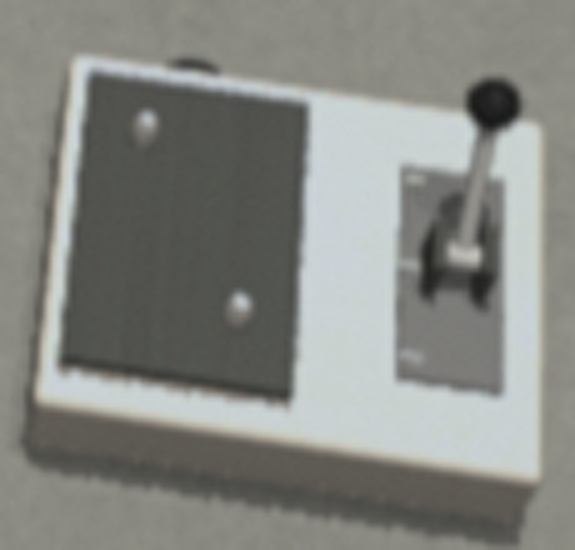

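```bash
cat > m.py <<'E'
from h import *
it=cv2.imread("pics/top0.png");isc=cv2.imread("pics/scene0.png")
def ct(p,s,ox,oy): return ((p[0]+.5)/s-.5+ox,(p[1]+.5)/s-.5+oy)
T=lambda x,y:ct((x,y),5,120,200);S=lambda x,y:ct((x,y),5,395,245)
print("pinA",tri(T(313,149),S(146+94,305)),"pinB",tri(T(433,317),S(146,125)))
for n,a,b in(("A",T(313,149),S(240,305)),("B",T(433,317),S(146,125))):
    print(n,onz("top",*a,90)[:2],onz("scene",*b,90)[:2])
print("knob",tri(T(71,343),S(493,104)))
def white(n,img,lo,box,z):
    g=img.min(2); m=(g>lo).astype(np.uint8)
    x0,y0,x1,y1=box; mm=np.zeros_like(m);mm[y0:y1,x0:x1]=m[y0:y1,x0:x1]
    mm=cv2.morphologyEx(mm,cv2.MORPH_OPEN,np.ones((3,3),np.uint8))
    cs,_=cv2.findContours(mm,cv2.RETR_EXTERNAL,cv2.CHAIN_APPROX_NONE)
    out=[]
    for c in cs:
        if cv2.contourArea(c)<700: continue
        P=np.array([onz(n,*p[0],z)[:2] for p in c],np.float32)
        r=cv2.minAreaRect(P); out.append(r)
    return out
for r in white("top",it,135,(262,200,440,304),10): print("plate top",r)
for r in white("scene",isc,150,(190,220,375,300),10): print("plate sc",r)
for r in white("top",it,135,(115,200,240,304),61): print("sh top",r)
P=lambda x,y:ct((x,y),4.5,265,200);Q=lambda x,y:ct((x,y),4.3,190,220)
H={"L":((105,188),(155,410)),"M":((337,208),(437,366)),"R":((615,120),(703,238))}
Hs={"R":((158,205),(131,95)),"M":((440,207),(405,67)),"L":((644,283),(659,101))}
for k in H:
    for nm,f,D in(("top",P,H),("scene",Q,Hs)):
        a,b=[onz(nm,*f(*p),7)[:2] for p in D[k]];d=a-b
        L=np.linalg.norm(d);print(k,nm,a.round(1),b.round(1),"mid",((a+b)/2).round(1),"d",L.round(1),"h",np.sqrt(max(0,L*L/4-784)).round(1))
    hd=None
E
python3 m.py
```

```text
pinA (array([588.05758948, 247.14892087,  85.59412965]), np.float64(1.1130119288425864)) pinB (array([490.23048   , 186.38804996,  86.25352848]), np.float64(0.605239266846979))
A [586.91504081 245.41112521] [590.47704742 247.21383809]
B [489.53119961 185.26363399] [492.61104519 186.44184039]
knob (array([480.81994262, 353.75709707, 152.04407765]), np.float64(0.9693748043424693))
plate top ((475.0841369628906, -40.18296813964844), (96.57392120361328, 159.8773956298828), 74.72576904296875)
plate top ((467.55352783203125, -199.78155517578125), (96.4808578491211, 159.8061981201172), 87.30194854736328)
plate top ((519.9094848632812, -378.5341796875), (95.18624877929688, 159.63758850097656), 80.92434692382812)
plate sc ((472.9058837890625, -40.38670349121094), (98.67036437988281, 163.03314208984375), 74.60472869873047)
plate sc ((517.4246215820312, -378.6512145996094), (98.77525329589844, 162.9052276611328), 80.74290466308594)
plate sc ((465.1772766113281, -200.33578491210938), (98.56263732910156, 163.3915557861328), 87.29557037353516)
sh top ((535.8004150390625, 275.2120666503906), (215.79336547851562, 254.71910095214844), 2.856412649154663)
L top [546.6 -30.4] [403.9 -50.1] mid [475.3 -40.2] d 144.1 h 66.4
L scene [543.  -30.9] [400.3 -50.3] mid [471.6 -40.6] d 144.0 h 66.3
M top [ 520.2 -174.7] [ 415.  -226.2] mid [ 467.6 -200.4] d 117.2 h 51.5
M scene [ 516.4 -174.2] [ 411.9 -225.9] mid [ 464.1 -200.1] d 116.6 h 51.2
R top [ 560.6 -355.9] [ 479.8 -401. ] mid [ 520.2 -378.4] d 92.5 h 36.8
R scene [ 557.  -356.3] [ 476.6 -401.7] mid [ 516.8 -379. ] d 92.3 h 36.7
```

```bash
cat >> h.py <<'E'
def tool():
    s=sense();q=s["eef_rot"];r=R.from_quat([q[1],q[2],q[3],q[0]]);m=r.as_matrix()
    y=m[:,1];print("t",s["time_s"],"p",s["tool_pos"].round(1),"xax",m[:,0].round(3),"yyaw deg",np.degrees(np.arctan2(y[1],y[0])).round(2),"rad",np.arctan2(y[1],y[0]).round(4),"F",s["ft_force"].round(1),"M",s["ft_torque"].round(2),"w",s["width"].round(1),"j",s["joint_pos"].round(2))
E
python3 -c "
from h import *
tool()
for k,p in dict(jar=(285,173,85),beak=(349,158,75),bot=(392,167,150)).items(): print(k,onz('top',*p))
T=lambda x,y:((x+.5)/4.5-.5+265,(y+.5)/4.5-.5+200)
Q=lambda x,y:((x+.5)/4.3-.5+190,(y+.5)/4.3-.5+220)
for a in ((386,219),(396,335)): print('handle top',onz('top',*T(*a),60))
for a in ((433,62),(410,165)): print('handle sc',onz('scene',*Q(*a),60))
"
```

```text
Traceback (most recent call last):
  File "h.py", line 18, in tool
    y=m[:,1];print("t",s["time_s"],"p",s["tool_pos"].round(1),"xax",m[:,0].round(3),"yyaw deg",np.degrees(np.arctan2(y[1],y[0])).round(2),"rad",np.arctan2(y[1],y[0]).round(4),"F",s["ft_force"].round(1),"M",s["ft_torque"].round(2),"w",s["width"].round(1),"j",s["joint_pos"].round(2))
                                                                                                                                                                                                                                          ^^^^^^^^^^^^^^^^
AttributeError: 'float' object has no attribute 'round'
```

```bash
sed -i 's/s\["width"\].round(1)/round(s["width"],1)/' h.py
python3 -c "
from h import *
tool()
for k,p in dict(jar=(285,173,85),beak=(349,158,75),bot=(392,167,150)).items(): print(k,onz('top',*p))
T=lambda x,y:((x+.5)/4.5-.5+265,(y+.5)/4.5-.5+200)
Q=lambda x,y:((x+.5)/4.3-.5+190,(y+.5)/4.3-.5+220)
for a in ((386,219),(396,335)): print('handle top',onz('top',*T(*a),60))
for a in ((433,62),(410,165)): print('handle sc',onz('scene',*Q(*a),60))
"
```

```text
t 0.1 p [216.5 638.7 230.1] xax [-0.001 -0.002 -1.   ] yyaw deg 71.27 rad 1.244 F [-0.1 -0.1  0.6] M [-0.03  0.02  0.04] w 84.9 j [ 1.21  0.26  1.61  0.    1.27 -0.04]
jar [722.25945231 -41.21936663  85.        ]
beak [ 753.47183284 -222.51511971   75.        ]
bot [ 687.92678566 -324.62646505  150.        ]
handle top [ 499.69258755 -200.29438533   60.        ]
handle top [ 428.83603316 -198.74717149   60.        ]
handle sc [ 439.62483715 -196.91655931   60.        ]
handle sc [ 521.86812792 -190.94274272   60.        ]
```

Request:
jog_arm([
  [[3.3,-4.5,0,0,0,0.035],[3.3,-4.5,0,0,0,0.035],[3.3,-4.5,0,0,0,0.035],[3.3,-4.5,0,0,0,0.035],[3.3,-4.5,0,0,0,0.035],[3.3,-4.5,0,0,0,0.035],[3.3,-4.5,0,0,0,0.035],[3.3,-4.5,0,0,0,0.035]],
], claw=0, force=40)

```text
time_s: 1.1
tool_pos: [481.2, 277.5, 230.9]
eef_rot: [0.707, 0.016, 0.707, -0.016]
ft_force: [0.5, 0.6, -0.1]
width: 85.5
```

```bash
python3 -c "
from h import *
tool()"
```

```text
t 1.1 p [481.2 277.5 230.9] xax [-0. -0. -1.] yyaw deg 87.39 rad 1.5252 F [ 0.5  0.6 -0.1] M [ 0.06 -0.02  0.03] w 85.5 j [ 0.48  0.04  1.86  0.    1.24 -1.05]
```

Request:
jog_arm([
  [[-0.2,-6,0,0,0,0],[-0.2,-6,0,0,0,0],[-0.2,-6,0,0,0,0],[-0.2,-6,0,0,0,0],[-0.2,-6,0,0,0,0],[-0.2,-6,0,0,0,0],[-0.2,-6,0,0,0,0],[0,-5.9,-2,0,0,0]],
])

```text
time_s: 2.1
tool_pos: [467.4, -202.3, 212.8]
eef_rot: [0.708, 0.016, 0.706, -0.017]
ft_force: [2.4, -1.0, -0.4]
width: 85.4
```

Request:
jog_arm([
  [[0,0,-4,0,0,0],[0,0,-5,0,0,0],[0,0,-4,0,0,0],[0,0,0,0,0,0]],
])

```text
time_s: 2.6
tool_pos: [462.9, -198.1, 77.4]
eef_rot: [0.704, 0.018, 0.71, -0.015]
ft_force: [-0.8, -0.0, 0.7]
width: 85.5
```

```bash
python3 -c "
from h import *
tool()
for n in('scene','top'):
    i=capture(n)[:,:,::-1]; cv2.imwrite(f'pics/{n}1.png',i)
    c=i[200:304,200:360] if n=='scene' else i[210:310,290:440]
    cv2.imwrite(f'pics/{n}1c.png',cv2.resize(c,None,fx=5,fy=5,interpolation=cv2.INTER_CUBIC))
tool()"
```

```text
t 2.6 p [ 462.9 -198.1   77.4] xax [-0.008  0.004 -1.   ] yyaw deg 87.3 rad 1.5237 F [-0.8 -0.   0.7] M [0.01 0.03 0.01] w 85.5 j [-0.45  0.1   2.11 -0.    0.95 -1.98]
t 2.7 p [ 466.9 -199.8   81.8] xax [-0.  0. -1.] yyaw deg 87.32 rad 1.5241 F [ 0.9 -0.5 -0.2] M [-0.04  0.04 -0.  ] w 85.5 j [-0.45  0.1   2.1   0.    0.95 -1.98]
```

View pics/scene1c.png

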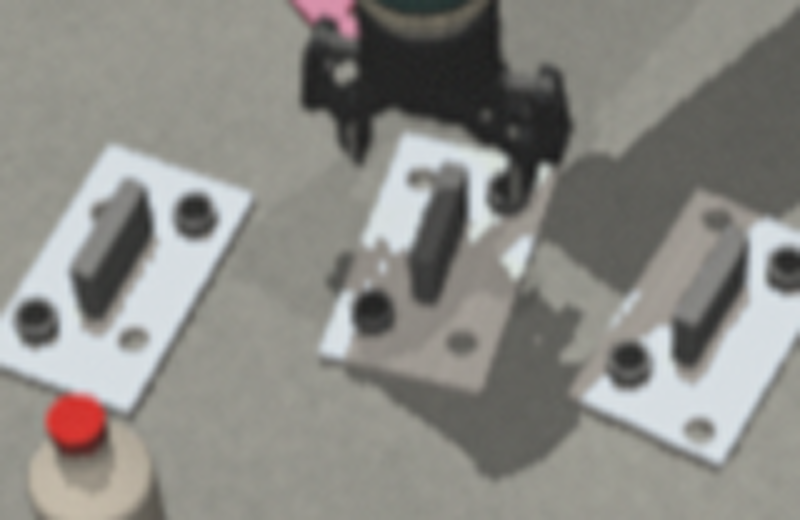

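View pics/top1c.png

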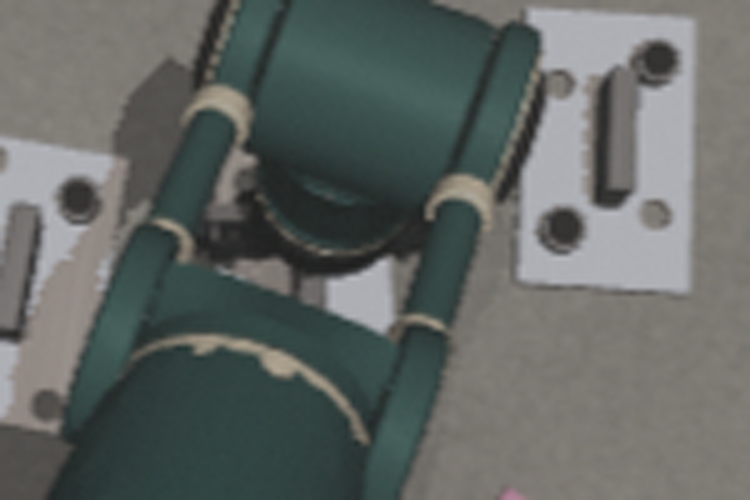

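Request:
jog_arm([
  [[0,0,-2.7,0,0,0],[0,0,-2,0,0,0],[0,0,-0.6,0,0,0],[0,0,0,0,0,0],[0,0,0,0,0,0]],
])

```text
time_s: 3.32
tool_pos: [468.0, -200.3, 29.9]
eef_rot: [0.708, 0.016, 0.706, -0.017]
ft_force: [0.2, 0.3, -1.1]
width: 85.4
```

Request:
jog_arm([
  [[0,0,0,0,0,0],[0,0,0,0,0,0],[0,0,0,0,0,0],[0,0,0,0,0,0],[0,0,0,0,0,0],[0,0,0,0,0,0],[0,0,0,0,0,0]],
], claw=255, force=60)

```text
time_s: 4.2
tool_pos: [466.8, -199.7, 28.4]
eef_rot: [0.707, 0.017, 0.707, -0.017]
ft_force: [-0.2, 0.2, 3.3]
width: 15.1
```

```bash
python3 -c "
from h import *
tool()"
```

```text
t 4.2 p [ 466.8 -199.7   28.4] xax [ 0.  0. -1.] yyaw deg 87.32 rad 1.524 F [-0.2  0.2  3.3] M [ 0.15  0.05 -0.  ] w 15.1 j [-0.45  0.17  2.13  0.    0.84 -1.98]
```

Request:
jog_arm([
  [[0,0,1,0,0,0],[0,0,2,0,0,0],[0,0,4,0,0,0],[1,5,3,0,0,0.012],[1,5,2,0,0,0.012],[1,5,1,0,0,0.012],[1,5,0,0,0,0.012],[1,5,0,0,0,0.012]],
])

```text
time_s: 5.2
tool_pos: [516.3, 51.8, 158.4]
eef_rot: [0.707, -0.005, 0.707, 0.005]
ft_force: [0.9, -0.1, -3.2]
width: 15.4
```

Request:
jog_arm([
  [[1,5,0,0,0,0.012],[0.6,5,0,0,0,0.012],[0.6,3,0,0,0,0.012],[0,2,0,0,0,0],[0,1.6,0,0,0,0],[0,0,-1.5,0,0,0],[0,0,0,0,0,0],[0,0,0,0,0,0]],
])

```text
time_s: 6.2
tool_pos: [538.3, 215.1, 142.6]
eef_rot: [0.706, -0.017, 0.707, 0.017]
ft_force: [0.1, 0.4, -3.6]
width: 15.5
```

```bash
python3 -c "
from h import *
tool()
for n in('scene','top'):
    i=capture(n)[:,:,::-1]; cv2.imwrite(f'pics/{n}2.png',i)
    c=i[230:350,390:520] if n=='scene' else i[190:304,120:250]
    cv2.imwrite(f'pics/{n}2c.png',cv2.resize(c,None,fx=5,fy=5,interpolation=cv2.INTER_CUBIC))
tool()"
```

```text
t 6.2 p [538.3 215.1 142.6] xax [-0.001 -0.001 -1.   ] yyaw deg 92.75 rad 1.6189 F [ 0.1  0.4 -3.6] M [ 0.02  0.01 -0.  ] w 15.5 j [ 0.34  0.16  1.9  -0.    1.08 -1.28]
t 6.3 p [538.9 215.5 143.4] xax [ 0. -0. -1.] yyaw deg 92.76 rad 1.619 F [ 0.  -0.5 -2.5] M [-0.06 -0.07 -0.01] w 15.0 j [ 0.34  0.16  1.9  -0.    1.08 -1.28]
```

View pics/scene2c.png

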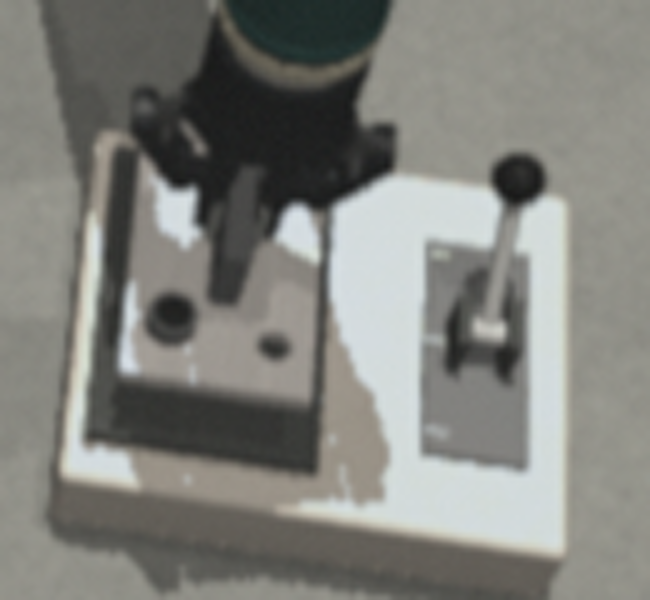

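View pics/top2c.png

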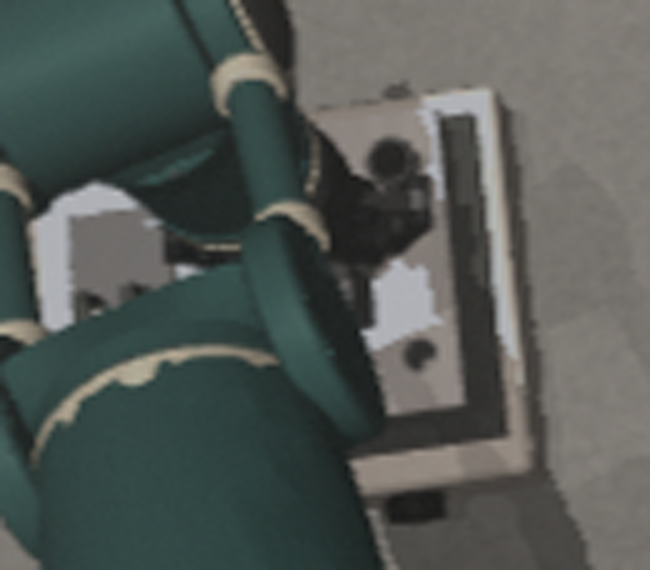

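```bash
python3 -c "
from h import *
c=lambda p,ox,oy:((p[0]+.5)/5-.5+ox,(p[1]+.5)/5-.5+oy)
print('holeA scene',onz('scene',*c((275,345),390,230),122))
print('pinA scene',[onz('scene',*c((240,305),395,245),z) for z in (84,86,88,90)])
print('holeB top',onz('top',*c((420,352),120,190),122))
print('pinB top',[onz('top',*c((433,317),120,200),z) for z in (84,86,88)])
# plate near edge corners scene
print([onz('scene',*c(p,390,230),125)[:2] for p in ((119,374),(315,408))])
print('plat',[onz('scene',*c(p,395,245),75)[:2] for p in ((62,360),(290,397),(308,102),(90,73))])
i=cv2.imread('pics/scene0.png')
print('top plat',[onz('top',*c(p,120,200),75)[:2] for p in ((258,93),(474,66),(506,385),(286,416))])
"
```

```text
holeA scene [588.03010527 246.4651555  122.        ]
pinA scene [array([586.9573793, 247.8721047,  84.       ]), array([588.13060201, 247.6526825 ,  86.        ]), array([589.30382471, 247.4332603 ,  88.        ]), array([590.47704742, 247.21383809,  90.        ])]
holeB top [491.66933423 184.6018523  122.        ]
pinB top [array([490.71842942, 186.57614212,  84.        ]), array([490.32268615, 186.13863941,  86.        ]), array([489.92694288, 185.7011367 ,  88.        ])]
[array([624.11953854, 171.68897469]), array([621.19802475, 269.32555926])]
plat [array([634.34817799, 163.25378617]), array([629.09869911, 279.41700916]), array([448.13040077, 271.38182302]), array([456.19054488, 153.34174883])]
top plat [array([625.30640861, 278.2536264 ]), array([629.58748647, 160.16435621]), array([452.25463369, 151.50311018]), array([446.49879072, 268.48492168])]
```

Request:
jog_arm([
  [[0,0.1,-1,0,0,0.002],[0,0,-1,0,0,0],[0,0,-0.3,0,0,0],[0,0,-0.2,0,0,0],[0,0,-0.2,0,0,0],[0,0,0,0,0,0]],
])

```text
time_s: 7.05
tool_pos: [538.7, 217.3, 116.3]
eef_rot: [0.707, -0.018, 0.707, 0.018]
ft_force: [-0.8, -0.2, -3.4]
width: 14.9
```

```bash
python3 -c "
from h import *
tool()"
```

```text
t 7.05 p [538.7 217.3 116.3] xax [ 0. -0. -1.] yyaw deg 92.94 rad 1.622 F [-0.8 -0.2 -3.4] M [ 0.    0.01 -0.05] w 14.9 j [ 0.34  0.19  1.92 -0.    1.03 -1.28]
```

Request:
jog_arm([
  [[0,0,-0.2,0,0,0],[0,0,-0.2,0,0,0],[0,0,0,0,0,0]],
])

```text
time_s: 7.42
tool_pos: [538.5, 217.2, 112.0]
eef_rot: [0.707, -0.018, 0.707, 0.018]
ft_force: [-1.0, -0.0, -3.0]
width: 15.0
```

Request:
jog_arm([
  [[0,0,-0.2,0,0,0],[0,0,-0.2,0,0,0],[0,0,0,0,0,0]],
])

```text
time_s: 7.8
tool_pos: [538.5, 217.2, 108.0]
eef_rot: [0.707, -0.018, 0.707, 0.018]
ft_force: [-0.5, -0.7, -4.6]
width: 15.4
```

```bash
python3 -c "
from h import *
tool()"
```

```text
t 7.8 p [538.5 217.2 108. ] xax [-0.001 -0.    -1.   ] yyaw deg 92.93 rad 1.6219 F [-0.5 -0.7 -4.6] M [-0.01  0.   -0.07] w 15.4 j [ 0.34  0.19  1.93  0.    1.02 -1.28]
```

Request:
jog_arm([
  [[0,0,-0.2,0,0,0],[0,0,-0.15,0,0,0],[0,0,-0.1,0,0,0],[0,0,0,0,0,0],[0,0,0,0,0,0]],
])

```text
time_s: 8.43
tool_pos: [538.7, 217.3, 103.8]
eef_rot: [0.707, -0.018, 0.707, 0.018]
ft_force: [-0.8, -0.2, -3.0]
width: 15.2
```

```bash
python3 -c "
from h import *
tool()"
```

```text
t 8.425 p [538.7 217.3 103.8] xax [ 0.  0. -1.] yyaw deg 92.93 rad 1.622 F [-0.8 -0.2 -3. ] M [ 0.02  0.   -0.01] w 15.2 j [ 0.34  0.2   1.93 -0.    1.01 -1.28]
```

Request:
jog_arm([
  [[0,0,-0.05,0,0,0],[0,0,-0.05,0,0,0],[0,0,0,0,0,0]],
])

```text
time_s: 8.8
tool_pos: [538.8, 217.3, 103.4]
eef_rot: [0.707, -0.018, 0.707, 0.018]
ft_force: [-2.3, -0.9, 2.1]
width: 15.3
```

Request:
jog_arm([
  [[0,0,-0.05,0,0,0],[0,0,0,0,0,0]],
])

```text
time_s: 9.05
tool_pos: [538.8, 217.3, 103.4]
eef_rot: [0.707, -0.018, 0.707, 0.018]
ft_force: [-3.3, -0.9, 6.3]
width: 15.4
```

Request:
jog_arm([
  [[0,0,0,0,0,0],[0,0,0,0,0,0],[0,0,0,0,0,0],[0,0,0,0,0,0],[0,0,0,0,0,0],[0,0,0,0,0,0]],
], claw=60)

```text
time_s: 9.8
tool_pos: [538.7, 217.3, 102.2]
eef_rot: [0.707, -0.018, 0.707, 0.018]
ft_force: [-0.2, 0.7, -0.1]
width: 65.1
```

Request:
jog_arm([
  [[0,0,1,0,0,0],[0,0,2,0,0,0],[0,0,4,0,0,0],[0,0,5,0,0,0],[-4,0,0,0,0,0],[-6,0,0,0,0,0],[-4,0,0,0,0,0],[0,0,0,0,0,0]],
])

```text
time_s: 10.8
tool_pos: [396.9, 217.4, 223.9]
eef_rot: [0.708, -0.018, 0.706, 0.019]
ft_force: [0.5, -0.5, 1.0]
width: 64.9
```

```bash
python3 -c "
from h import *
tool()
for n in('scene','top'):
    i=capture(n)[:,:,::-1]; cv2.imwrite(f'pics/{n}3.png',i)
    c=i[230:350,390:520] if n=='scene' else i[190:304,120:250]
    cv2.imwrite(f'pics/{n}3c.png',cv2.resize(c,None,fx=5,fy=5,interpolation=cv2.INTER_CUBIC))
tool()"
```

```text
t 10.8 p [396.9 217.4 223.9] xax [ 0.002  0.001 -1.   ] yyaw deg 93.03 rad 1.6236 F [ 0.5 -0.5  1. ] M [0.06 0.01 0.03] w 64.9 j [ 0.45 -0.16  2.07  0.    1.24 -1.18]
t 10.9 p [399.5 217.7 224.1] xax [ 0.003  0.001 -1.   ] yyaw deg 92.97 rad 1.6227 F [ 0.1 -0.4  0.5] M [0.03 0.   0.05] w 65.2 j [ 0.44 -0.16  2.06 -0.    1.24 -1.18]
```

View pics/scene3c.png

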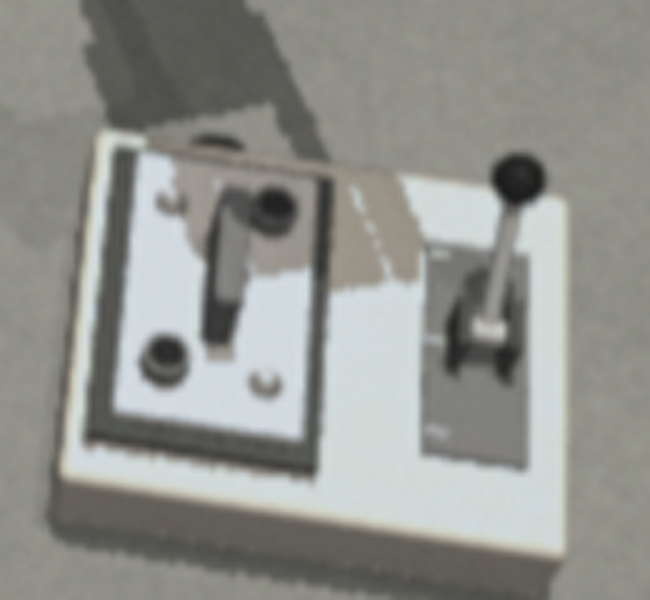

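View pics/top3c.png

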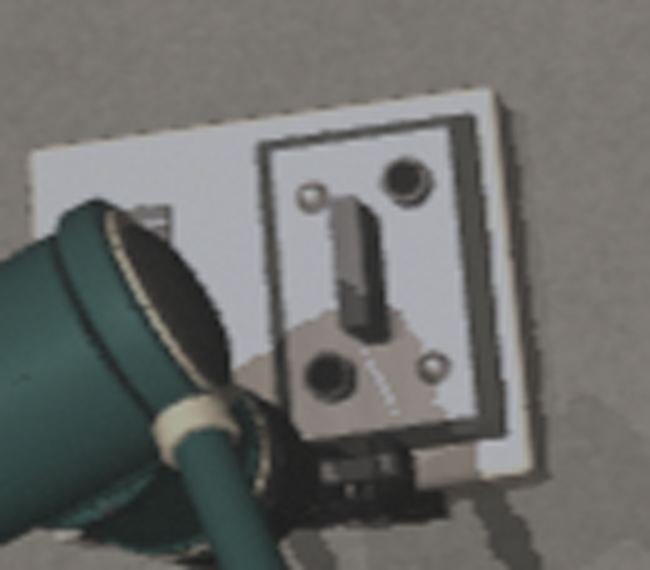

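The plate is seated: in the scene crop both pins show through the holes, at (172,203) and (265,383), and the plate lies flat on the platform. Next is the lever. I turn the jaws along the shaker's x and cage the knob.

Request:
jog_arm([
  [[0,0,1,0,0,-0.18],[0,2,0,0,0,-0.18],[1,2,0,0,0,-0.18],[2,2,0,0,0,-0.18],[2,2,0,0,0,-0.18],[2,2,0,0,0,-0.18],[1.1,2,0,0,0,-0.18],[0,1.7,0,0,0,-0.18]],
])

```text
time_s: 11.9
tool_pos: [482.4, 355.3, 232.4]
eef_rot: [0.542, 0.455, 0.542, -0.454]
ft_force: [-0.5, 0.3, 0.4]
width: 65.7
```

Request:
jog_arm([
  [[0,0,0,0,0,-0.13],[0,0,0,0,0,0],[0,0,0,0,0,0]],
])

```text
time_s: 12.28
tool_pos: [480.5, 354.2, 232.4]
eef_rot: [0.513, 0.487, 0.513, -0.486]
ft_force: [0.4, 0.0, 0.2]
width: 65.5
```

```bash
python3 -c "
from h import *
for n in('scene',):
    i=capture(n)[:,:,::-1]; cv2.imwrite(f'pics/{n}4.png',i)
    c=i[210:330,420:550]
    cv2.imwrite(f'pics/{n}4c.png',cv2.resize(c,None,fx=5,fy=5,interpolation=cv2.INTER_CUBIC))
tool()"
```

```text
t 12.325 p [480.3 354.2 232.4] xax [ 0.  0. -1.] yyaw deg 3.04 rad 0.0531 F [ 0.7 -0.1  0.2] M [0.01 0.02 0.04] w 65.3 j [ 0.59  0.12  1.78 -0.    1.25  0.54]
```

View pics/scene4c.png

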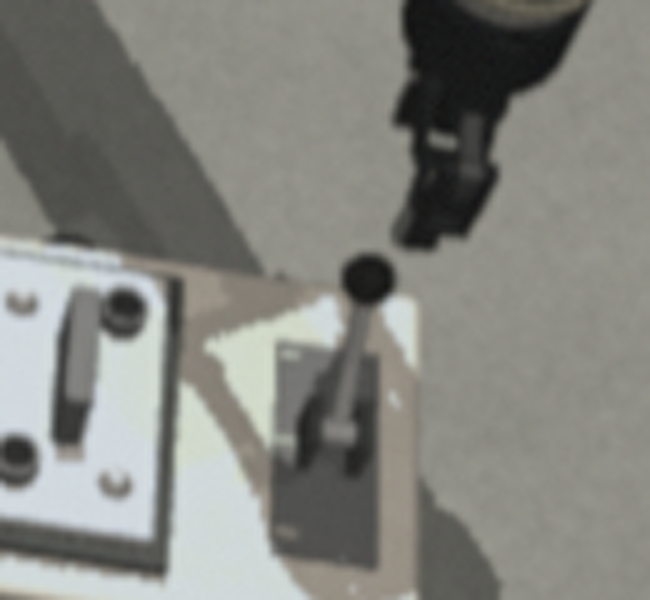

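Request:
jog_arm([
  [[0,0,-3,0,0,0],[0,0,-3,0,0,0],[0,0,-2,0,0,0],[0,0,-1,0,0,0],[0,0,0,0,0,0],[0,0,0,0,0,0]],
])

```text
time_s: 13.08
tool_pos: [480.5, 354.8, 143.5]
eef_rot: [0.513, 0.488, 0.513, -0.486]
ft_force: [0.2, -0.1, 0.3]
width: 65.6
```

Request:
jog_arm([
  [[0,0,0,0,0,0],[0,0,0,0,0,0],[0,0,0,0,0,0],[0,0,0,0,0,0]],
], claw=135, force=20)

```text
time_s: 13.58
tool_pos: [479.7, 354.3, 142.3]
eef_rot: [0.513, 0.487, 0.513, -0.487]
ft_force: [0.2, -0.8, 0.4]
width: 40.5
```

```bash
python3 -c "
from h import *
for n in('scene',):
    i=capture(n)[:,:,::-1]; cv2.imwrite(f'pics/{n}5.png',i)
    c=i[210:330,420:550]
    cv2.imwrite(f'pics/{n}5c.png',cv2.resize(c,None,fx=5,fy=5,interpolation=cv2.INTER_CUBIC))
tool()"
```

```text
t 13.625 p [479.6 354.3 142.3] xax [-0.  0. -1.] yyaw deg 2.98 rad 0.0521 F [ 0.5 -0.4 -0.4] M [-0.05 -0.   -0.  ] w 40.2 j [0.59 0.19 1.87 0.   1.09 0.54]
```

View pics/scene5c.png

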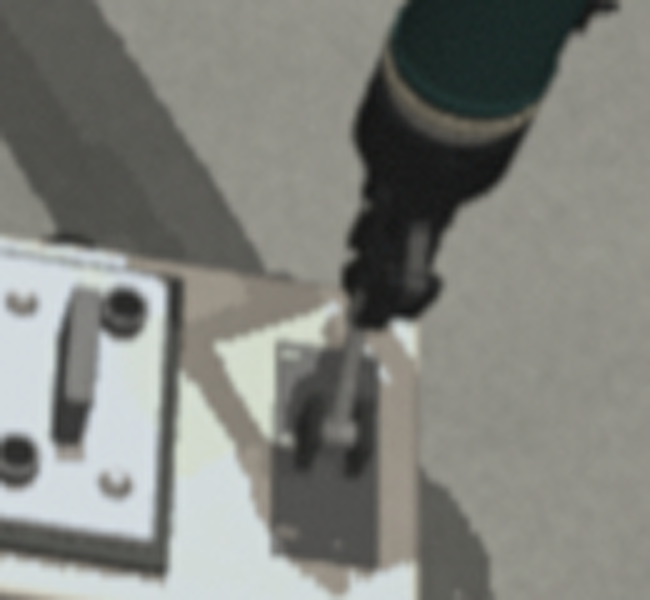

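Request:
jog_arm([
  [[1,0,0.4,0,0,0],[1,0.1,0.6,0,0,0],[1,0,0.4,0,0,0],[1,0.1,0.3,0,0,0],[1,0,0.1,0,0,0],[0.3,0,0,0,0,0],[0,0,0,0,0,0]],
])

```text
time_s: 14.5
tool_pos: [533.1, 356.1, 159.8]
eef_rot: [0.513, 0.487, 0.513, -0.487]
ft_force: [0.1, -0.0, 0.2]
width: 40.0
```

Request:
jog_arm([
  [[0,0,0,0,0,0],[0,0,0,0,0,0],[0,0,0,0,0,0],[0,0,0,0,0,0]],
], claw=255, force=20)

```text
time_s: 15.0
tool_pos: [532.4, 356.1, 160.0]
eef_rot: [0.513, 0.487, 0.513, -0.487]
ft_force: [-1.1, -0.6, 0.1]
width: 26.7
```

```bash
python3 -c "
from h import *
for n in('scene',):
    i=capture(n)[:,:,::-1]; cv2.imwrite(f'pics/{n}6.png',i)
    c=i[210:330,420:550]
    cv2.imwrite(f'pics/{n}6c.png',cv2.resize(c,None,fx=5,fy=5,interpolation=cv2.INTER_CUBIC))
tool()"
```

```text
t 15.05 p [532.4 356.1 160.1] xax [-0.001 -0.    -1.   ] yyaw deg 2.98 rad 0.0521 F [-0.8 -0.2 -0.8] M [-0.13  0.17  0.01] w 26.4 j [ 0.55  0.25  1.75 -0.    1.14  0.5 ]
```

View pics/scene6c.png

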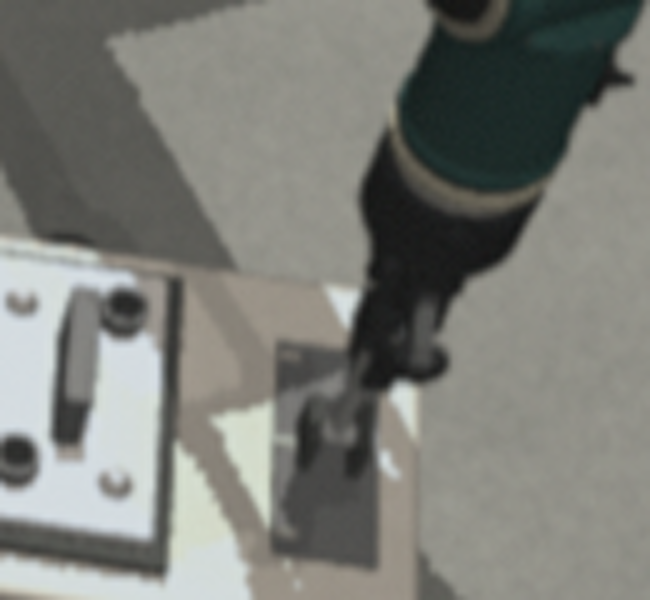

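Request:
jog_arm([
  [[0,0,0,0,0,0],[0,0,0,0,0,0],[0,0,0,0,0,0],[0,0,0,0,0,0],[0,0,0,0,0,0]],
], claw=60)

```text
time_s: 15.68
tool_pos: [532.7, 356.3, 160.3]
eef_rot: [0.513, 0.487, 0.513, -0.487]
ft_force: [0.5, -0.3, 0.3]
width: 65.6
```

Request:
jog_arm([
  [[0,0,1,0,0,0],[0,0,3,0,0,0],[0,0,4,0,0,0],[-3,3,2,0,0,0],[-6,6,0,0,0,0],[-6,6,0,0,0,0],[-5,5,0,0,0,0],[0,2,0,0,0,0]],
])

```text
time_s: 16.68
tool_pos: [366.9, 541.4, 261.5]
eef_rot: [0.514, 0.486, 0.514, -0.485]
ft_force: [0.6, -0.7, -0.0]
width: 65.1
```

```bash
python3 -c "
from h import *
for n in('scene','top'):
    i=capture(n)[:,:,::-1]; cv2.imwrite(f'pics/{n}7.png',i)
    c=i[230:350,390:520] if n=='scene' else i[190:304,110:240]
    cv2.imwrite(f'pics/{n}7c.png',cv2.resize(c,None,fx=5,fy=5,interpolation=cv2.INTER_CUBIC))
tool()
print(proj('scene',(532.5,355.8,170)),proj('top',(532.5,355.8,170)))"
```

```text
t 16.775 p [369.7 540.9 260.9] xax [ 0.001  0.001 -1.   ] yyaw deg 3.14 rad 0.0548 F [ 0.3 -0.7 -0. ] M [ 0.01 -0.02  0.  ] w 65.4 j [ 0.93  0.21  1.62 -0.    1.31  0.88]
[494.32037697 278.76812867] [129.85304464 246.75862235]
```

View pics/scene7c.png

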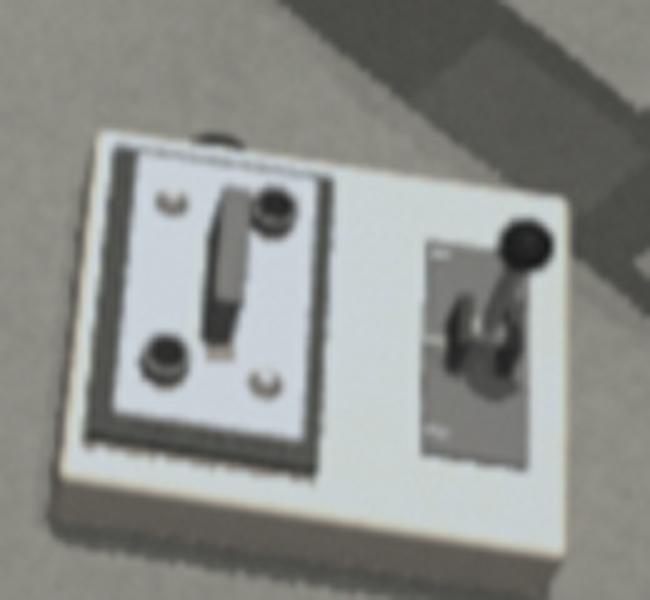

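View pics/top7c.png

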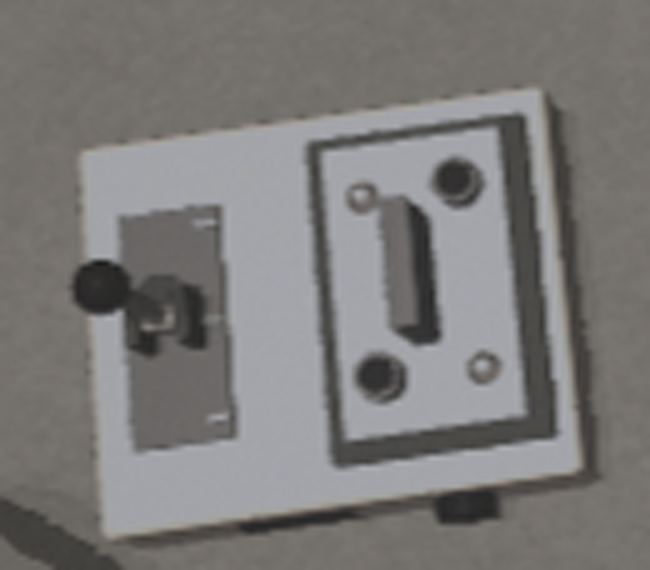

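View pics/scene7.png

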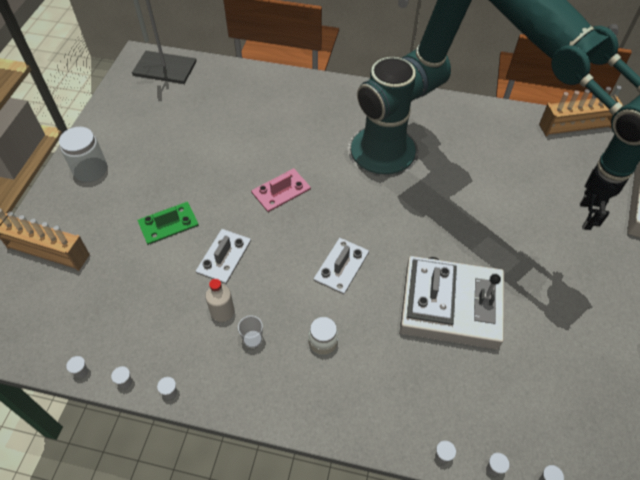

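```bash
python3 -c "
from h import *
T=lambda x,y:((x+.5)/5-.5+110,(y+.5)/5-.5+190);S=lambda x,y:((x+.5)/5-.5+390,(y+.5)/5-.5+230)
print(tri(T(101,287),S(525,245)))
from rig import job_done
print(job_done())"
```

```text
(array([531.88932937, 356.22288802, 169.92292621]), np.float64(0.4864547249029484))
the job is handed in; nothing more can be done
None
```

The matching plate is seated on both pins and released, and the speed lever is at half speed, straight up. I handed the job in at about 17 s, with the arm clear of everything.

- **Choosing the plate:** the middle white plate was the match. Its holes measured h about 51 mm against about 50 mm for the pins; the other two measured about 66 and 37 mm, so I did not try those on the pins.
- **Seating:** the plate went down over both pins with no catching. It touched down at the height expected for fully seated, with about 6 N on the wrist. Both camera views show it flat on the platform with the pins showing through the holes.
- **Lever:** I caged the knob, swung it up, centred it with the jaws and let go. The knob now measures (531.9, 356.2, 169.9) mm, against (532.5, 355.8, 170) expected for straight up. The pivot position is only known to about 2 mm, so the angle could be off by roughly 0.03 rad.
- **Everything else:** the other two plates, the green and pink look-alikes, the jar, the beaker and the wash bottle look unmoved in the last scene picture.
- **Disagreement:** the two cameras differed by 2–3 mm in x. I corrected for this by comparing the plate and pins within each picture before lowering. No check failed.

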